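# Check the firmness of a shoe sole with a plunger gauge

## Robot

A 7-joint arm with a two-finger parallel gripper is mounted at the origin on the work surface. World frame = base frame: x ahead of the robot, y to its left, z up, the work surface at z = 0. Lengths are in m, angles in rad, forces in N, time in s.
With the tool pointing down it reaches from about 0.425 to 0.95 m from the base axis. Payload 4.7 kg.
Tool frame: the origin (TCP) lies at the very end of the fingers, on their centre line; the grasp point (between the pads) lies 19 mm behind it; z points along the fingers, y is the direction in which the jaws open and shut (so a half turn about z gives the same grasp; the last joint's range is limited). The gripper opens to 85 mm and grips with 20 to 120 N. Pads are 22 mm wide; open, the fingers measure 114 mm over their backs; the gripper's body (76 mm by 85 mm) begins 54 mm behind the grasp point. The pads swing forward as they close: fully open they stand 13 mm farther back than shut.
Start: joints at [-1.141, 0.469, -0.049, 1.532, 0.024, 1.141, -0.082], TCP at [0.299, 0.605, 0.231] pointing down, gripper open.
Joint ranges: [-2.59, 2.59], [-0.33, 1.99], [-1.39, 1.29], [0.1, 2.45], [-1.04, 4.18], [0.21, 1.99], [-2.66, 2.66]. Speed limits (rad/s): [2.57, 2.57, 3.14, 3.14, 3.14, 3.14, 3.14].

## Interface

Orientations are given as a unit quaternion [w, x, y, z].
In Python, from station import * gives the robot as it stands. The module is installed in compiled form; this text tells all that it offers.
- The arm moves only by the tool carry_out, never from a script. Its argument "steps" is a list of rows, each an object with "xyz": the shift along the tool's x, y, z in mm, a list of three; "turn": the turn about the tool's z in rad; "jaw": the opening, from 0 (shut) to 1 (fully open). In form: [{"xyz": [tx, ty, tz], "turn": turn, "jaw": jaw}, ...]. A call has 1 to 12 rows; each row shifts and turns the commanded pose from where the row before left it, along the tool's axes as they then stand; what a row does not reach is not made up. A row lasts 1/8 s, in which the tool goes at most 62.5 mm and 10.7 degrees, less where a joint would pass 70% of its speed; a pose out of reach is approached as far as the arm can. A call with a gripper value outside its range is refused whole. The fingers move at their own pace and stop on an object; "newtons" is the grip in N (left out, the last holds). Time passes only in rows, so rows that do not move let the fingers close. It gives the time, the measured TCP pose, the force and the opening at its end, in the units of the state.
- state(): the state, without advancing time (a new reading comes with each control period).
- grab_frame(name): name is "side" or "top" or "wrist"; returns a dict with "frame" (384x512x3 uint8, red, green, blue), "K" (3x3 intrinsics, pixels), "xyz" and "orientation" of the camera in the world. Camera axes: x right, y down, z forward; pixel columns grow to the right and rows downward; lengths in m; the calibration is good to about 2 mm. A picture is of the moment at which its call begins. There is no depth.
- close_job(): hands the job in, once; it reports no verdict.
The state is a dict: "time_s": time; "joint_pos": joint angles; "qvel": joint speeds; "joint_torque": joint torques, N m; "tool_pos": TCP position; "ee_rot": TCP orientation; "ft_force": force on the tool from outside, world axes, zero at the start; "moment": the same for the moment, N m; "width": finger opening in m.
Only numpy, scipy, OpenCV 4.12 (cv2) and the standard library are available. Lean on these libraries where they do the work, as an engineer would, in place of code of your own. Each camera call takes 0.05 s, during which the arm holds its last target.

## Task

First lift the loose black heel block off the white sole and leave it lying in the blue tray. Then take the yellow gauge out of its wooden holder by its black handle and press it on the red spot that the block was hiding, held square to the sloping sole and gently, so that its brass plunger is pushed about half-way in and never hard onto its stop. Finish while still holding it there, without disturbing the shoe last, the jar or the spool.

Things in the scene. Friction and masses are not known exactly. Their poses are not given: they have to be found in the camera images.
- rest: fixed wooden desk-like rest, 140 x 240 mm on the table, that carries the sole on a sloping board; origin at the centre of its underside on the table, z up, y along the sole. The slope rises towards +x of the rest. A brass bar lies along the low edge of the board, 9 mm lower than the sole's top face. The rest does not move when pushed
- sole: white rubber shoe sole with a blue edge, fixed on the rest: 269 mm long (y), 68 to 80 mm wide (x), 12 mm thick, flat. Origin at the middle of its top face, 75 mm above the table; z is the normal of the top face, leaning 0.26 rad (15 degrees) from vertical towards -x of the rest (low side); x points up the slope, y along the sole
- mark: round red spot, 18 mm across, flat on the sole's top face on its long centre line, up to 50 mm either way from the middle; hidden under the heel block at the start. Origin at its centre on the surface; same axes as the sole (z is the normal of the face)
- heel: loose D-shaped block of black rubber (a shoe heel), 44 mm wide (x), 56 mm long (y), 24 mm high, about 90 g; origin at the centre of its underside, z up through it. From y = -28 to +6 mm its sides are straight and parallel, 44 mm apart; beyond that it is round (radius 22 mm). At the start it lies flat on the sole over the red spot, its length along the sole
- tray: blue open tray, 150 x 150 x 30 mm, walls and floor 5 mm thick, fixed on the table; origin at the centre of its underside
- holder: dark wooden block, 85 x 85 x 45 mm, fixed on the table, with a round hole 35 mm wide and 40 mm deep in its top in which the gauge stands; origin at the centre of its underside. Holder and tray may stand either way round, left or right
- gauge: loose yellow gauge, about 230 g, standing upright in the holder. Along its z axis, from its origin at the centre of the underside of its steel foot: foot 28 mm across from 0 to 20 mm; yellow housing 36 (x) x 56 (y) mm from 20 to 68 mm, with a white dial on its -x side; square black handle 24 x 24 mm (flats across x and y) from 68 to 128 mm, topped by a 3 mm grey cap. In the holder the housing rests on the holder's top, the origin 25 mm above the table
- plunger_tip (a point): the end face of the brass plunger (9 mm across) that sticks 12 mm out of the gauge's foot along its -z when free
- plunger (a joint): how far the plunger is pushed in, in m: 0 free, 0.012 hard on its stop. Its spring gives 0.5 N per mm (3 N half-way in)
- last: bystander: wooden shoe last (foot form) lying beyond the sole, 190 mm long
- jar: bystander: jar 60 mm wide, 80 mm high, with a red cap
- spool: bystander: blue spool 44 mm wide, 50 mm high
There are look-alikes about, which are no part of the job. What is shaped like the gauge but purple is not meant. Of the things shaped like the part that bears heel, the black one is meant.

How it is judged:
By the outcome, as a careful person would: the job done as asked, in the order asked, and still so for the second after the job is handed in, while the arm keeps its last pose, push and grip.
It also fails if it takes over 50 s, if anything falls off the work surface, if the arm or the gripper's body presses on something with over 40 N, if the wrist force passes 120 N, or if a joint passes its speed limit or range.

## Working session

There is one attempt and no reset: what is moved stays moved. The work goes in short steps, Python scripts to look and compute and a tool call to move; the robot and the scene stay as the last step left them, time stands still between calls to the robot, and variables do not carry over. Pictures are saved under pics/ and viewed, and the job is handed in when it is done.

Besides the shell and the picture viewer there is one more tool, called after "Call:" by a JSON object that holds its "method" and its "body", one argument or row to a line. carry_out: Moves the arm, as the interface text tells. Its arguments: {"type":"object","properties":{"steps":{"type":"array","items":{"type":"object","properties":{"xyz":{"type":"array","items":{"type":"number"}},"turn":{"type":"number"},"jaw":{"type":"number"}}}},"newtons":{"type":"number"}},"required":["steps"]}

```bash
mkdir -p pics; python3 - <<'E'
from station import *
import cv2,json
s=state();print(s)
for n in("side","top","wrist"):
    d=grab_frame(n);cv2.imwrite(f"pics/{n}0.png",d["frame"][:,:,::-1])
    print(n,d["K"],d["xyz"],d["orientation"])
E
```

```text
{'time_s': 0.0, 'joint_pos': array([-1.14089626,  0.46946523, -0.04858402,  1.53372205,  0.02409198,
        1.14100626, -0.08229866]), 'qvel': array([ 3.96013763e-06, -1.43107540e-03,  5.17679539e-04, -1.32598199e-04,
       -3.04880753e-04,  4.89755834e-04,  6.38279920e-04]), 'joint_torque': array([ 7.37578939e-04, -5.10312760e+01, -4.61650605e-02, -2.37711364e+01,
        1.07142865e-02,  7.72662868e-03, -2.00182228e-05]), 'tool_pos': array([0.29866781, 0.60465744, 0.23023344]), 'ee_rot': array([-1.93409504e-04,  2.27383224e-01,  9.73804834e-01, -9.89055177e-04]), 'ft_force': array([ 0.21555135, -0.83882187, -0.21956374]), 'moment': array([0.01421329, 0.01993102, 0.01678586]), 'width': 0.08508245016568637}
side [[451.29386315   0.         256.69349018]
 [  0.         451.29386315 192.70610132]
 [  0.           0.           1.        ]] [ 0.31717233 -0.90635533  0.85256706] [-0.42225625  0.89732115 -0.11315163  0.06091901]
top [[428.62595046   0.         263.81056608]
 [  0.         428.62595046 193.20249739]
 [  0.           0.           1.        ]] [0.43207898 0.0096354  1.07046028] [-0.03338888  0.7134934  -0.6980142   0.05087764]
wrist [[297.29434336   0.         258.72049195]
 [  0.         297.29434336 193.41347152]
 [  0.           0.           1.        ]] [0.232123   0.63824677 0.37396915] [0.1286694  0.83989107 0.52135776 0.07882422]
```

View pics/top0.png

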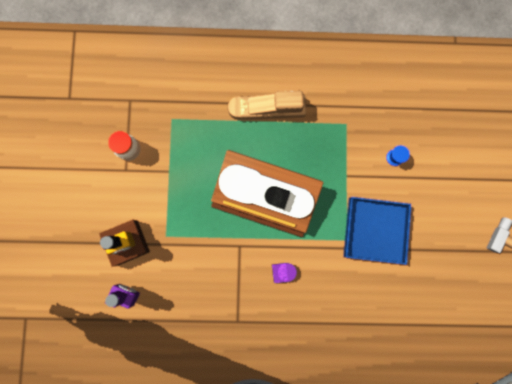

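View pics/side0.png

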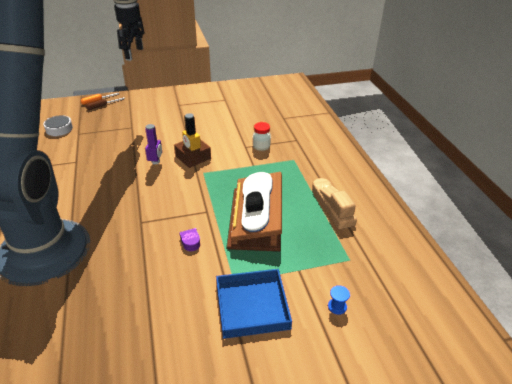

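View pics/wrist0.png

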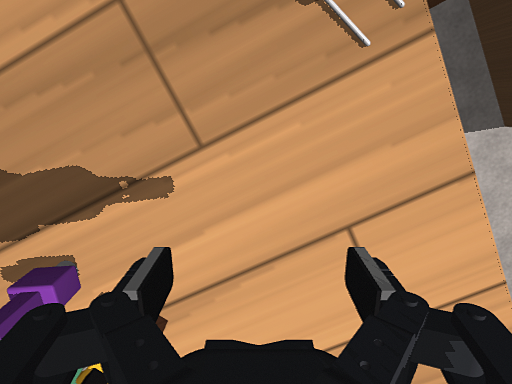

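```bash
python3 - <<'E'
import cv2
def c(src,x0,y0,w,h,k,o):
    a=cv2.imread(f"pics/{src}.png")[y0:y0+h,x0:x0+w]
    a=cv2.resize(a,None,fx=k,fy=k,interpolation=cv2.INTER_CUBIC)
    for i in range(0,w,10):
        cv2.line(a,(i*k,0),(i*k,6),(0,0,255),1)
        if i%20==0:cv2.putText(a,str(x0+i),(i*k,16),0,.38,(0,0,255),1)
    for i in range(0,h,10):
        cv2.line(a,(0,i*k),(6,i*k),(0,0,255),1); cv2.putText(a,str(y0+i),(8,i*k+4),0,.38,(0,0,255),1)
    cv2.imwrite(f"pics/{o}.png",a)
c("top0",205,145,130,95,6,"t_sole")
c("side0",215,160,80,95,6,"s_sole")
c("top0",85,205,80,60,9,"t_g")
c("side0",160,105,60,70,8,"s_g")
E
```

```text
(no output)
```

View pics/t_sole.png

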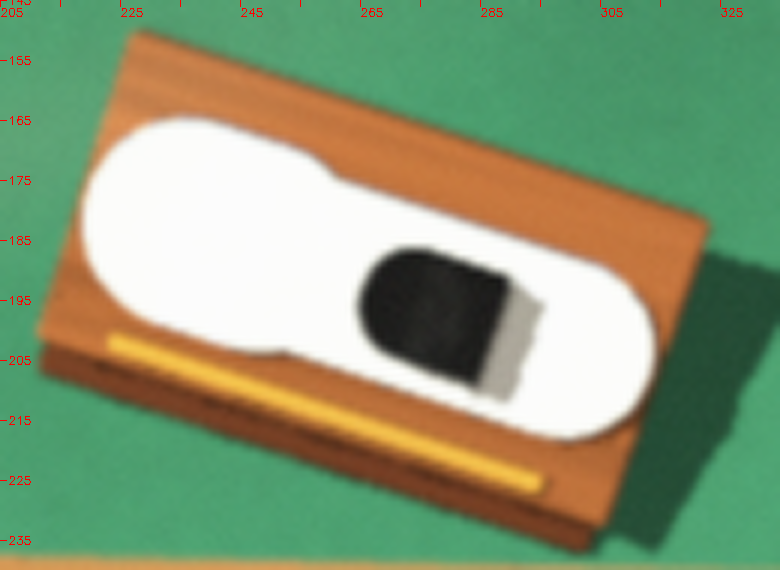

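View pics/s_sole.png

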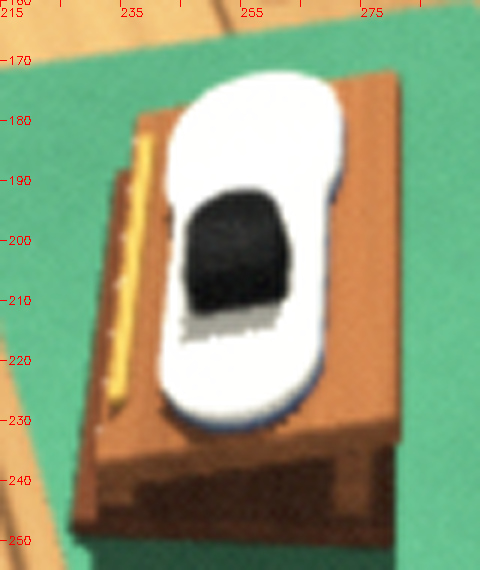

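View pics/t_g.png

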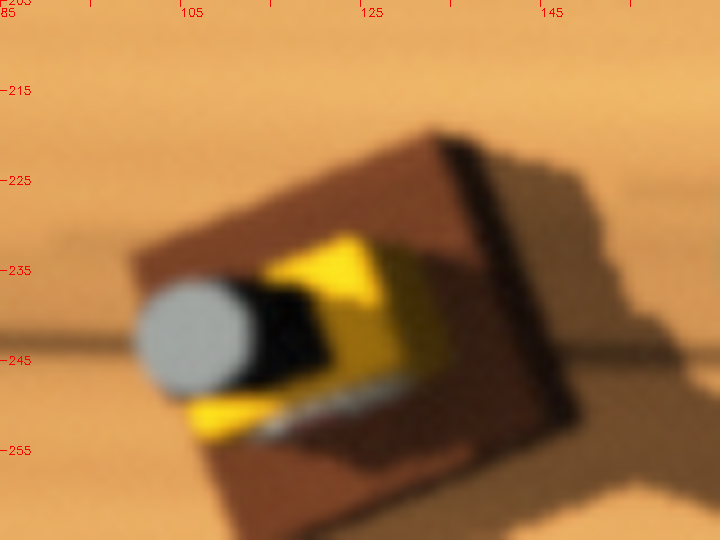

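View pics/s_g.png

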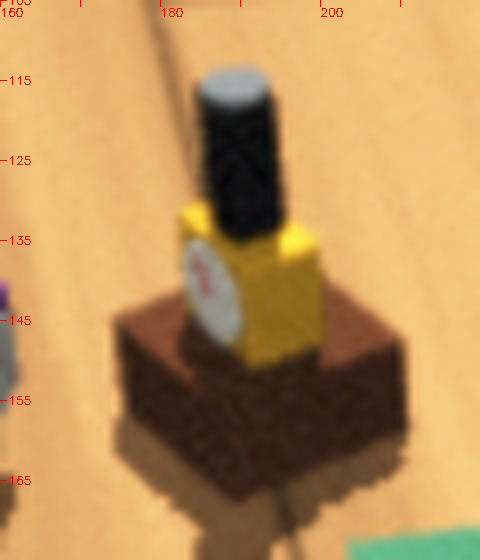

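```bash
cat > h.py <<'E'
import numpy as np
from scipy.spatial.transform import Rotation as R
C={"side":(451.29386315,256.69349018,192.70610132,[0.31717233,-0.90635533,0.85256706],[-0.42225625,0.89732115,-0.11315163,0.06091901]),
"top":(428.62595046,263.81056608,193.20249739,[0.43207898,0.0096354,1.07046028],[-0.03338888,0.7134934,-0.6980142,0.05087764])}
def rot(q): return R.from_quat([q[1],q[2],q[3],q[0]]).as_matrix()
def ray(n,u,v):
    f,cx,cy,o,q=C[n]; d=rot(q)@np.array([(u-cx)/f,(v-cy)/f,1]); return np.array(o),d
def atz(n,u,v,z):
    o,d=ray(n,u,v); return o+d*(z-o[2])/d[2]
def atplane(n,u,v,p,nn):
    o,d=ray(n,u,v); return o+d*((p-o)@nn)/(d@nn)
def proj(n,p):
    f,cx,cy,o,q=C[n]; c=rot(q).T@(np.array(p)-o); return np.array([f*c[0]/c[2]+cx,f*c[1]/c[2]+cy])
def tri(a,b):
    A=np.zeros((3,3));B=np.zeros(3)
    for n,u,v in(a,b):
        o,d=ray(n,u,v);d/=np.linalg.norm(d);M=np.eye(3)-np.outer(d,d);A+=M;B+=M@o
    return np.linalg.solve(A,B)
E
python3 - <<'E'
from h import *
import cv2
np.set_printoptions(precision=4,suppress=True)
print("cap tri",tri(("top",106.7,242.6),("side",189.2,115.6)),atz("top",106.7,242.6,.156),atz("side",189.2,115.6,.156))
# housing top corners / holder top corners
a=atz("top",123.9,231.1,.093);b=atz("top",127.0,238.5,.093);print("housing",a,b)
h1=atz("top",85+133/9,205+258/9,.045);h2=atz("top",85+435/9,205+130/9,.045);h3=atz("top",85+572/9,205+425/9,.045)
print("holder",h1,h2,h3,np.linalg.norm(h1-h2),np.degrees(np.arctan2(*(h1-h2)[[1,0]])), (h1+h3)/2)
# sole fit
for n,box in(("top",(215,145,115,95)),("side",(238,168,40,68))):
    im=cv2.imread(f"pics/{n}0.png");x,y,w,hh=box
    m=np.zeros(im.shape[:2],np.uint8);s=im[y:y+hh,x:x+w].astype(int)
    m[y:y+hh,x:x+w]=((s.min(2)>150))*255
    ct=max(cv2.findContours(m,0,1)[0],key=cv2.contourArea)[:,0,:].astype(float)
    ct=cv2.convexHull(ct.astype(np.float32))[:,0]
    p=np.array([.44,0,.075]);yaw=-.3
    for _ in range(10):
        nn=np.array([-np.sin(.26)*np.cos(yaw),-np.sin(.26)*np.sin(yaw),np.cos(.26)])
        ex=np.array([np.cos(.26)*np.cos(yaw),np.cos(.26)*np.sin(yaw),np.sin(.26)]);ey=np.cross(nn,ex)
        P=np.array([atplane(n,u,v,p,nn)-p for u,v in ct])
        q=np.c_[P@ex,P@ey].astype(np.float32)
        (c,sz,ang)=cv2.minAreaRect(q*1000)
        # long axis
        bx=cv2.boxPoints((c,sz,ang));e=[bx[1]-bx[0],bx[2]-bx[1]];L=max(e,key=np.linalg.norm);L=L if L[1]>0 else -L
        yaw+=-np.arctan2(L[0],L[1])
        p=p+ex*c[0]/1000+ey*c[1]/1000
        p=p; p[2]=.075
    print(n,"sole",p,"yaw",yaw,np.degrees(yaw),sz)
E
```

```text
cap tri [0.4327 0.3155 0.1561] [0.4297 0.316  0.156 ] [0.4358 0.3151 0.156 ]
housing [0.456  0.3003 0.093 ] [0.4396 0.2924 0.093 ]
holder [0.45   0.3707 0.045 ] [0.4852 0.294  0.045 ] [0.4089 0.2541 0.045 ] 0.0844012195696646 114.68230690279498 [0.4295 0.3124 0.045 ]
top sole [ 0.5549 -0.0181  0.075 ] yaw -0.3012035 -17.257689 (82.99018859863281, 231.02035522460938)
side sole [ 0.5597 -0.0191  0.075 ] yaw -0.2818363 -16.14803 (82.43842315673828, 236.0423583984375)
```

```bash
python3 - <<'E'
from h import *
np.set_printoptions(precision=4,suppress=True)
T=lambda x,y:(205+x/6,145+y/6)
S=lambda x,y:(215+x/6,160+y/6)
def yaw(n,a,b,z):
    A=atz(n,*a,z);B=atz(n,*b,z);d=A-B;return A,B,np.linalg.norm(d),np.arctan2(-d[0],d[1])
print(yaw("top",T(138,32),T(710,222),.085))
print(yaw("top",T(38,335),T(605,527),.05))
print(yaw("top",T(108,335),T(543,485),.05))
print(yaw("side",S(398,75),S(398,440),.085))
print(yaw("side",S(145,135),S(115,400),.05))
y=-.30
def ax(y):
    nn=np.array([-np.sin(.26)*np.cos(y),-np.sin(.26)*np.sin(y),np.cos(.26)])
    ex=np.array([np.cos(.26)*np.cos(y),np.cos(.26)*np.sin(y),np.sin(.26)]);return ex,np.cross(nn,ex),nn
ex,ey,nn=ax(y)
p0=np.array([.557,-.0185,.075])
pt=p0+nn*.024
o=lambda n,u:(lambda P:np.array([P@ex,P@ey])*1000)(atplane(n,*u,pt,nn)-pt)
for k in[(513,277),(478,383),(360,302),(412,248)]: print("top heel top face",o("top",T(*k)))
for k in[(190,305),(288,290),(185,215),(232,190),(278,212)]: print("side",o("side",S(*k)))
E
```

```text
(array([0.6494, 0.0723, 0.085 ]), array([ 0.58  , -0.1519,  0.085 ]), np.float64(0.2346213496098833), np.float64(-0.30044209290741364))
(array([0.5334, 0.1104, 0.05  ]), array([ 0.4621, -0.1163,  0.05  ]), np.float64(0.23766447819401432), np.float64(-0.30463293682013937))
(array([0.534 , 0.0827, 0.05  ]), array([ 0.4782, -0.0915,  0.05  ]), np.float64(0.18286937262876712), np.float64(-0.3103068383288304))
(array([0.6551, 0.062 , 0.085 ]), array([ 0.583 , -0.1717,  0.085 ]), np.float64(0.244510306595773), np.float64(-0.29950000591044346))
(array([0.5386, 0.0891, 0.05  ]), array([ 0.4849, -0.0859,  0.05  ]), np.float64(0.18304301403212475), np.float64(-0.29734934489276127))
top heel top face [ 20.6506 -53.6664]
top heel top face [-22.2545 -54.0268]
top heel top face [-6.9728 -1.5135]
top heel top face [ 18.9946 -13.8149]
side [-11.8353 -73.5734]
side [ 30.4623 -74.0065]
side [-17.8412 -13.1497]
side [ 2.7842 -1.1914]
side [ 24.3074 -21.6998]
```

Call:
{"method": "carry_out", "body": {
  "steps": [
    {"xyz":[-42.5,-39.2,2.5],"turn":0,"jaw":1},
    {"xyz":[-42.5,-39.2,2.5],"turn":0,"jaw":1},
    {"xyz":[-42.5,-39.2,2.5],"turn":0,"jaw":1},
    {"xyz":[-42.5,-39.2,2.5],"turn":0,"jaw":1},
    {"xyz":[-42.5,-39.2,2.5],"turn":0,"jaw":1},
    {"xyz":[-42.5,-39.2,2.5],"turn":0,"jaw":1},
    {"xyz":[-42.5,-39.2,2.5],"turn":0,"jaw":1},
    {"xyz":[-42.5,-39.2,2.5],"turn":0,"jaw":1},
    {"xyz":[-42.5,-39.2,2.5],"turn":0,"jaw":1},
    {"xyz":[-42.5,-39.2,2.5],"turn":0,"jaw":1},
    {"xyz":[-42.5,-39.2,2.5],"turn":0,"jaw":1},
    {"xyz":[-42.5,-39.2,2.5],"turn":-0.157,"jaw":1}
  ],
  "newtons": 30
}}

```text
time_s: 1.65
tool_pos: [0.5482, -0.0439, 0.2012]
ee_rot: [0.0, 0.148, 0.989, 0.0]
ft_force: [1.4, 0.2, 0.4]
width: 0.0855
```

```bash
cat >> h.py <<'E'
def snap(n,o):
    from station import grab_frame
    import cv2
    d=grab_frame(n);cv2.imwrite(f"pics/{o}.png",d["frame"][:,:,::-1]);return d
E
python3 - <<'E'
from h import *
from station import *
d=snap("wrist","w1");snap("side","s1");print(d["xyz"],d["orientation"]);print(state()["tool_pos"])
E
```

```text
[ 0.47697885 -0.02212425  0.34477116] [0.12124443 0.79512629 0.58737873 0.08977859]
[ 0.54872938 -0.05055892  0.20112213]
```

View pics/w1.png

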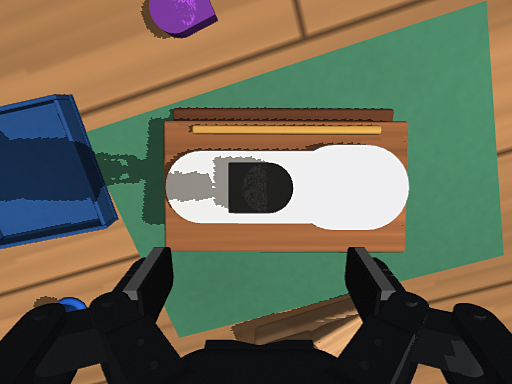

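Call:
{"method": "carry_out", "body": {
  "steps": [
    {"xyz":[0,0,0],"turn":0,"jaw":1},
    {"xyz":[0,0,0],"turn":0,"jaw":1}
  ]
}}

```text
time_s: 2.0
tool_pos: [0.5475, -0.0406, 0.2011]
ee_rot: [-0.0, 0.149, 0.989, 0.0]
ft_force: [0.3, 0.2, 0.8]
width: 0.0857
```

```bash
python3 - <<'E'
from h import *
from station import *
import cv2
d=snap("wrist","w2");print(repr(d["xyz"]),repr(d["orientation"]));s=state();print(s["tool_pos"],s["ee_rot"],s["ft_force"])
a=cv2.imread("pics/w2.png")[120:270,150:420];cv2.imwrite("pics/w2c.png",cv2.resize(a,None,fx=3,fy=3,interpolation=2))
E
```

```text
array([ 0.4763956 , -0.01873398,  0.34478252]) array([0.1209096 , 0.79594351, 0.58637267, 0.08956501])
[ 0.54752245 -0.04052979  0.20119776] [-2.50826957e-04  1.49041677e-01  9.88830819e-01  3.55625826e-04] [-0.10997713  0.50506385  0.21490515]
```

View pics/w2c.png

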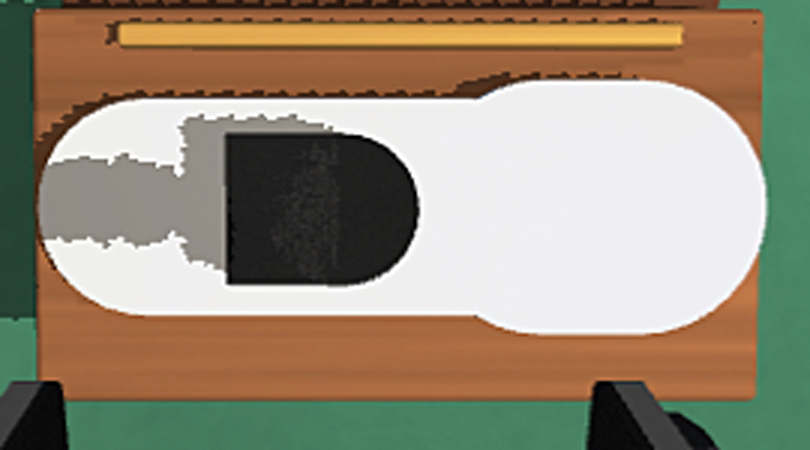

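```bash
python3 - <<'E'
from h import *
np.set_printoptions(precision=4,suppress=True)
C["w2"]=(297.29434336,258.72049195,193.41347152,[ 0.4763956 , -0.01873398,  0.34478252],[0.1209096 , 0.79594351, 0.58637267, 0.08956501])
y=-.302
nn=np.array([-np.sin(.26)*np.cos(y),-np.sin(.26)*np.sin(y),np.cos(.26)])
ex=np.array([np.cos(.26)*np.cos(y),np.cos(.26)*np.sin(y),np.sin(.26)]);ey=np.cross(nn,ex)
p0=np.array([.557,-.0185,.075]);pt=p0+nn*.024
o=lambda u,p=pt:(lambda P:np.array([P@ex,P@ey])*1000)(atplane("w2",150+u[0]/3,120+u[1]/3,p,nn)-p)
for k in[(226,133),(227,284),(418,208)]: print(o(k))
print("sole ends",o((38,208),p0),o((768,208),p0),o((300,98),p0),o((300,316),p0),"bar",o((120,34),p0),o((683,34),p0))
d=rot(C["w2"][4]);print(d[:,2],nn,d.T@ey)
E
```

```text
[-19.1471 -52.6464]
[ 24.3005 -52.5216]
[2.3046 2.503 ]
sole ends [   3.0934 -114.5107] [  2.8816 115.1742] [-31.4171 -32.1121] [ 37.1755 -32.1314] bar [-51.2253 -88.2542] [-51.4235  87.4428]
[ 0.2844 -0.0874 -0.9547] [-0.2454  0.0765  0.9664] [1.     0.0009 0.0011]
```

Call:
{"method": "carry_out", "body": {
  "steps": [
    {"xyz":[-2,0,40],"turn":0,"jaw":1},
    {"xyz":[0,0,40],"turn":0,"jaw":1},
    {"xyz":[0,0,25],"turn":0,"jaw":1},
    {"xyz":[0,0,15],"turn":0,"jaw":1},
    {"xyz":[0,0,5],"turn":0,"jaw":0.8},
    {"xyz":[0,0,0],"turn":0,"jaw":0.6},
    {"xyz":[0,0,0],"turn":0,"jaw":0.5},
    {"xyz":[0,0,0],"turn":0,"jaw":0.4},
    {"xyz":[0,0,0],"turn":0,"jaw":0.4}
  ],
  "newtons": 30
}}

```text
time_s: 3.18
tool_pos: [0.5501, -0.043, 0.0768]
ee_rot: [0.0, 0.15, 0.989, 0.0]
ft_force: [-0.5, -1.4, 1.3]
width: 0.0552
```

```bash
python3 - <<'E'
from h import *
from station import *
import cv2
d=snap("wrist","w3");s=state();print(s["tool_pos"],s["width"],s["ft_force"])
E
```

```text
[ 0.55006822 -0.04300189  0.07678344] 0.05530247477034981 [-0.61153884  0.59994537  2.47882566]
```

View pics/w3.png

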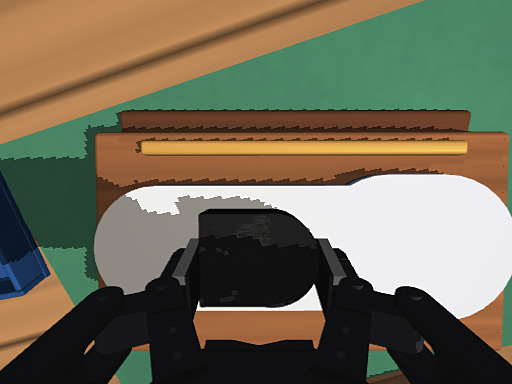

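Call:
{"method": "carry_out", "body": {
  "steps": [
    {"xyz":[0,0,-10],"turn":0,"jaw":0.4},
    {"xyz":[0,0,-30],"turn":0,"jaw":0.4},
    {"xyz":[0,0,-50],"turn":0,"jaw":0.4},
    {"xyz":[0,0,0],"turn":0,"jaw":0.4}
  ],
  "newtons": 40
}}

```text
time_s: 3.72
tool_pos: [0.5526, -0.0433, 0.1707]
ee_rot: [0.004, 0.15, 0.989, 0.001]
ft_force: [0.6, 0.1, -1.2]
width: 0.0547
```

```bash
python3 - <<'E'
from h import *
from station import *
import cv2
d=snap("wrist","w4");s=state();print(s["tool_pos"],s["width"],s["ft_force"])
snap("side","s4");snap("top","t4")
a=cv2.imread("pics/s4.png")[140:300,190:330];cv2.imwrite("pics/s4c.png",cv2.resize(a,None,fx=3,fy=3,interpolation=2))
for c in [(349,198),(411,202),(408,264),(345,258)]: print(atz("top",*c,.03))
print(atz("top",378.2,230.5,.03))
E
```

```text
[ 0.55087277 -0.04308057  0.16837683] 0.05474570024338372 [-0.13662557 -0.77691781 -1.52903916]
[ 0.55009623 -0.22427214  0.03      ]
[ 0.54374904 -0.37766917  0.03      ]
[ 0.39278851 -0.36721819  0.03      ]
[ 0.4041513  -0.21407936  0.03      ]
[ 0.47206162 -0.29555014  0.03      ]
```

View pics/w4.png

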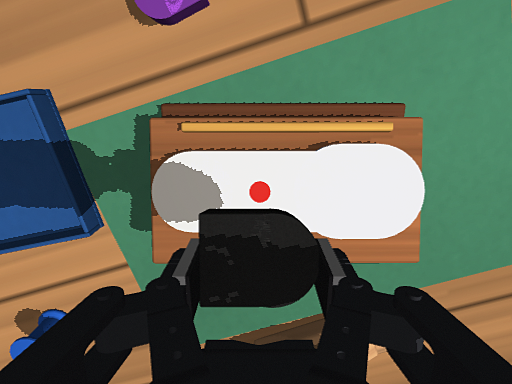

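View pics/s4.png

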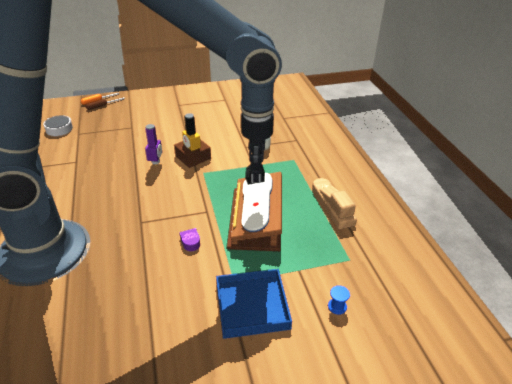

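Call:
{"method": "carry_out", "body": {
  "steps": [
    {"xyz":[0,-53,0],"turn":0,"jaw":0.4},
    {"xyz":[0,-53,0],"turn":0,"jaw":0.4},
    {"xyz":[0,-53,0],"turn":0,"jaw":0.4},
    {"xyz":[0,-53,0],"turn":0,"jaw":0.4},
    {"xyz":[0,-52,20],"turn":0,"jaw":0.4},
    {"xyz":[0,0,40],"turn":0,"jaw":0.4},
    {"xyz":[0,0,40],"turn":0,"jaw":0.4},
    {"xyz":[0,0,30],"turn":0,"jaw":0.4},
    {"xyz":[0,0,15],"turn":0,"jaw":0.4},
    {"xyz":[0,0,0],"turn":0,"jaw":0.4},
    {"xyz":[0,0,0],"turn":0,"jaw":0.8},
    {"xyz":[0,0,0],"turn":0,"jaw":0.8}
  ]
}}

```text
time_s: 5.38
tool_pos: [0.4722, -0.2955, 0.0225]
ee_rot: [0.001, 0.15, 0.989, -0.0]
ft_force: [-0.6, -0.4, -0.2]
width: 0.0681
```

Call:
{"method": "carry_out", "body": {
  "steps": [
    {"xyz":[0,0,0],"turn":0,"jaw":0.8},
    {"xyz":[0,0,-20],"turn":0,"jaw":0.8},
    {"xyz":[0,0,-50],"turn":0,"jaw":0.9},
    {"xyz":[0,0,-60],"turn":0,"jaw":1}
  ]
}}

```text
time_s: 5.88
tool_pos: [0.4707, -0.2946, 0.1523]
ee_rot: [-0.001, 0.15, 0.989, 0.0]
ft_force: [0.3, -0.9, 0.5]
width: 0.0854
```

```bash
python3 - <<'E'
from h import *
from station import *
d=snap("wrist","w5");s=state();print(s["tool_pos"],s["ee_rot"],s["width"],s["ft_force"],s["joint_pos"])
snap("top","t5")
E
```

```text
[ 0.47501031 -0.29781022  0.16088692] [ 0.00657836  0.15070601  0.98855497 -0.00187043] 0.08583025248631065 [ 1.73773067 -2.6075642   4.94344847] [ 0.21887321  0.35917699  0.33673324  1.91000873 -0.15276572  0.88307246
  1.89961797]
```

View pics/w5.png

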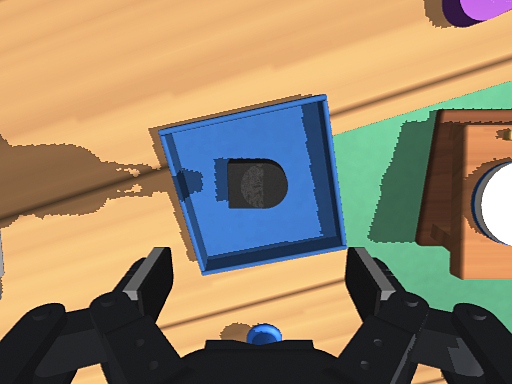

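View pics/t5.png

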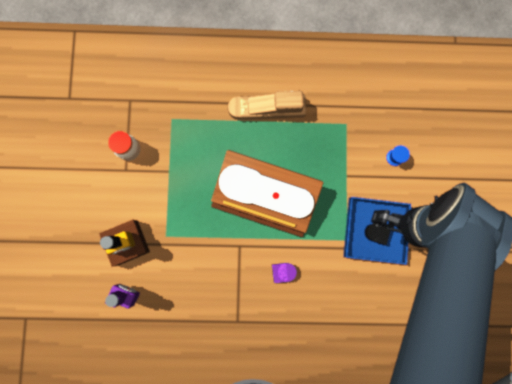

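Call:
{"method": "carry_out", "body": {
  "steps": [
    {"xyz":[20,52,-20],"turn":0,"jaw":1},
    {"xyz":[20,52,-20],"turn":0,"jaw":1},
    {"xyz":[20,52,-20],"turn":0,"jaw":1},
    {"xyz":[20,52,-20],"turn":0,"jaw":1},
    {"xyz":[20,52,-15],"turn":0,"jaw":1},
    {"xyz":[20,52,0],"turn":0,"jaw":1},
    {"xyz":[20,52,0],"turn":0,"jaw":1},
    {"xyz":[20,52,0],"turn":0,"jaw":1},
    {"xyz":[20,52,0],"turn":0,"jaw":1},
    {"xyz":[20,52,0],"turn":0,"jaw":1},
    {"xyz":[19,51,0],"turn":0,"jaw":1},
    {"xyz":[0,0,0],"turn":-0.17,"jaw":1}
  ]
}}

```text
time_s: 7.48
tool_pos: [0.4299, 0.3203, 0.2458]
ee_rot: [-0.001, 0.059, 0.998, 0.001]
ft_force: [0.1, -0.7, -1.0]
width: 0.0853
```

Call:
{"method": "carry_out", "body": {
  "steps": [
    {"xyz":[0,0,0],"turn":-0.17,"jaw":1},
    {"xyz":[0,0,0],"turn":-0.17,"jaw":1},
    {"xyz":[0,0,0],"turn":-0.17,"jaw":1},
    {"xyz":[0,0,0],"turn":0,"jaw":1},
    {"xyz":[0,0,0],"turn":0,"jaw":1}
  ]
}}

```text
time_s: 8.1
tool_pos: [0.4318, 0.3151, 0.2462]
ee_rot: [-0.0, -0.187, 0.982, 0.0]
ft_force: [-1.0, -0.4, 0.3]
width: 0.0851
```

```bash
python3 - <<'E'
from h import *
from station import *
import cv2
d=snap("wrist","w6");print(repr(d["xyz"]),repr(d["orientation"]));s=state();print(s["tool_pos"],s["ee_rot"],s["ft_force"],s["joint_pos"])
t=snap("top","t6");q=snap("side","s6")
pt={}
for n,D in(("top",t),("side",q)):
    f=D["frame"].astype(int);m=((f[...,0]>150)&(f[...,1]<110)&(f[...,2]<110)).astype(np.uint8)
    _,_,st,ce=cv2.connectedComponentsWithStats(m)
    for a,c in zip(st[1:],ce[1:]):
        if 230<c[0]<300 and 180<c[1]<225: print(n,c,a);pt[n]=c
print("mark",tri(("top",*pt["top"]),("side",*pt["side"])),atz("top",*pt["top"],.075),atz("side",*pt["side"],.075))
E
```

```text
array([0.36261055, 0.28645857, 0.38980603]) array([0.08473717, 0.55672807, 0.81686824, 0.12489895])
[0.43185439 0.31513303 0.24624113] [-1.37090711e-05 -1.86986729e-01  9.82362439e-01  3.47446046e-05] [-0.25547854 -0.2584493  -0.29844716] [-0.57458501  0.23337372 -0.16018676  1.84131299  0.04197555  1.07014714
  1.19632699]
top [275.31818182 195.13636364] [273 193   6   5  22]
top [253.05882353 205.47058824] [247 204  14   4  17]
top [231. 207.] [231 207   1   1   1]
top [234. 208.] [234 208   1   1   1]
top [236.5 209. ] [236 209   2   1   2]
top [262. 208.] [262 208   1   1   1]
top [265. 209.] [265 209   1   1   1]
top [239.5 210. ] [239 210   2   1   2]
top [243. 211.] [242 211   3   1   3]
top [268. 210.] [267 210   3   1   3]
top [271.5 211. ] [271 211   2   1   2]
top [246.5 212. ] [246 212   2   1   2]
top [249.5 213. ] [249 213   2   1   2]
top [253.5 214.5] [252 214   4   2   4]
top [281. 215.] [281 215   1   1   1]
top [284.         215.33333333] [283 215   3   2   3]
top [258.5 216. ] [258 216   2   1   2]
top [261.5 217. ] [261 217   2   1   2]
top [287.33333333 216.66666667] [287 216   2   2   3]
top [264.5 218. ] [264 218   2   1   2]
top [267.5 219. ] [267 219   2   1   2]
top [292.  218.4] [290 218   5   2   5]
top [270.5 220. ] [270 220   2   1   2]
top [273.5 221. ] [273 221   2   1   2]
top [276.5 222. ] [276 222   2   1   2]
top [279.5 223. ] [279 223   2   1   2]
top [282.5 224. ] [282 224   2   1   2]
side [236. 189.] [236 189   1   1   1]
side [235. 191.] [235 191   1   1   1]
side [235. 197.] [235 197   1   1   1]
side [242. 196.] [242 196   1   1   1]
side [255.3 203.8] [254 203   4   3  10]
side [234. 205.] [234 205   1   1   1]
side [232.66666667 214.        ] [232 213   2   3   3]
side [232. 221.] [232 221   1   1   1]
side [231. 223.] [231 223   1   1   1]
mark [ 0.48206565 -0.06100529  0.04077282] [ 0.48063588 -0.05869017  0.075     ] [ 0.47488164 -0.09662939  0.075     ]
```

View pics/w6.png

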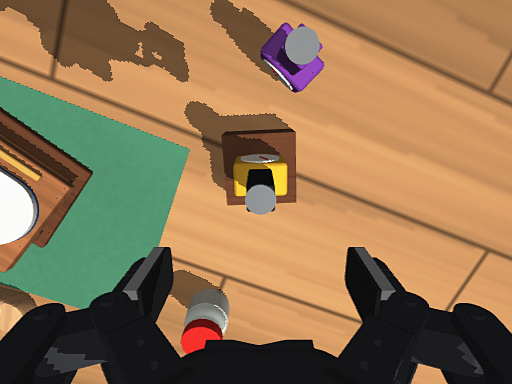

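```bash
python3 - <<'E'
from h import *
import cv2
np.set_printoptions(precision=4,suppress=True)
a=("top",275.32,195.14);b=("side",255.3,203.8)
print(tri(a,b),atz(*a,.075),atz(*b,.075))
im=cv2.imread("pics/w6.png")[120:220,215:305];cv2.imwrite("pics/w6c.png",cv2.resize(im,None,fx=6,fy=6,interpolation=2))
C["w6"]=(297.29434336,258.72049195,193.41347152,[0.36261055, 0.28645857, 0.38980603],[0.08473717, 0.55672807, 0.81686824, 0.12489895])
print(proj("w6",[.4325,.315,.156]),atz("w6",260.5,199.5,.156))
E
```

```text
[ 0.5499 -0.0412  0.0759] [ 0.5477 -0.0408  0.075 ] [ 0.5524 -0.0402  0.075 ]
[259.7545 196.1704] [0.435  0.3166 0.156 ]
```

View pics/w6c.png

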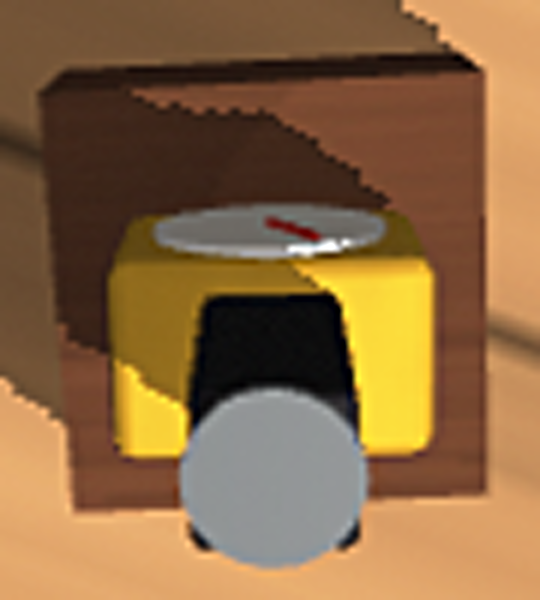

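Call:
{"method": "carry_out", "body": {
  "steps": [
    {"xyz":[-2,0,50],"turn":0,"jaw":1},
    {"xyz":[0,0,50],"turn":0,"jaw":1},
    {"xyz":[0,0,30],"turn":0,"jaw":1},
    {"xyz":[0,0,10],"turn":0,"jaw":0.8},
    {"xyz":[0,0,0],"turn":0,"jaw":0.6},
    {"xyz":[0,0,0],"turn":0,"jaw":0.4},
    {"xyz":[0,0,0],"turn":0,"jaw":0.2},
    {"xyz":[0,0,0],"turn":0,"jaw":0.1},
    {"xyz":[0,0,0],"turn":0,"jaw":0.1},
    {"xyz":[0,0,0],"turn":0,"jaw":0.1}
  ],
  "newtons": 25
}}

```text
time_s: 9.5
tool_pos: [0.4346, 0.3168, 0.1077]
ee_rot: [0.001, -0.188, 0.982, 0.001]
ft_force: [-0.5, 0.5, 5.6]
width: 0.0235
```

```bash
python3 - <<'E'
from h import *
from station import *
d=snap("wrist","w7");s=state();print(s["tool_pos"],s["width"],s["ft_force"],s["moment"])
E
```

```text
[0.43456029 0.31678289 0.10770027] 0.023826849215092785 [0.2954923  0.57782791 6.88374888] [-0.14718588  0.09428167  0.01056511]
```

View pics/w7.png

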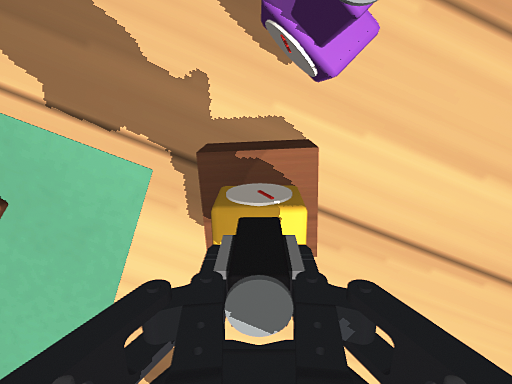

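Call:
{"method": "carry_out", "body": {
  "steps": [
    {"xyz":[0,0,-4],"turn":0,"jaw":0.1},
    {"xyz":[0,0,-4],"turn":0,"jaw":0.1},
    {"xyz":[0,0,0],"turn":0,"jaw":0.1},
    {"xyz":[0,0,0],"turn":0,"jaw":0.1}
  ]
}}

```text
time_s: 10.05
tool_pos: [0.4336, 0.3158, 0.1141]
ee_rot: [-0.0, -0.188, 0.982, -0.0]
ft_force: [-0.2, -1.5, -2.0]
width: 0.0236
```

```bash
python3 - <<'E'
from h import *
from station import *
import cv2
d=snap("wrist","w8");s=state();print(s["tool_pos"],s["ee_rot"],s["width"],s["ft_force"],s["moment"]);print(repr(d["xyz"]),repr(d["orientation"]))
q=snap("side","s8")
im=cv2.imread("pics/w8.png")[140:350,180:340];cv2.imwrite("pics/w8c.png",cv2.resize(im,None,fx=3.5,fy=3.5,interpolation=2)[:600])
im=cv2.imread("pics/s8.png")[95:175,150:230];cv2.imwrite("pics/s8c.png",cv2.resize(im,None,fx=7,fy=7,interpolation=2))
E
```

```text
[0.43355553 0.31582681 0.11403117] [-2.64127245e-04 -1.88029235e-01  9.82163391e-01 -1.03806142e-04] 0.02341441205428539 [-0.09209806 -0.77572135 -2.84362718] [-0.04831117 -0.00926766  0.01975183]
array([0.36446209, 0.28704576, 0.25772255]) array([0.08452928, 0.55571823, 0.81759247, 0.12479826])
```

View pics/w8c.png

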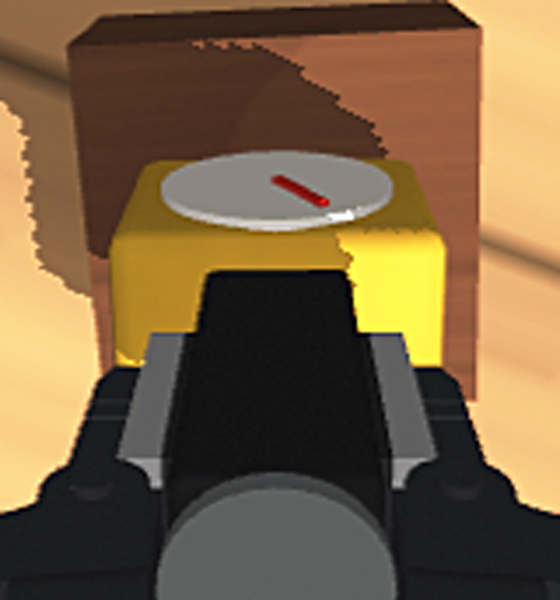

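View pics/s8c.png

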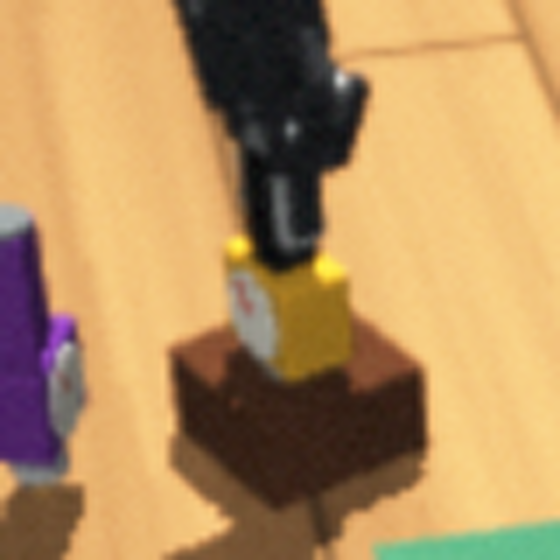

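Call:
{"method": "carry_out", "body": {
  "steps": [
    {"xyz":[4,0,0],"turn":0,"jaw":0.1},
    {"xyz":[4,0,0],"turn":0,"jaw":0.1},
    {"xyz":[4,0,0],"turn":0,"jaw":0.1},
    {"xyz":[4,0,0],"turn":0,"jaw":0.1},
    {"xyz":[4,0,0],"turn":0,"jaw":0.1},
    {"xyz":[4,0,0],"turn":0,"jaw":0.1},
    {"xyz":[0,0,0],"turn":0,"jaw":0.1},
    {"xyz":[0,0,0],"turn":0,"jaw":0.1}
  ],
  "newtons": 20
}}

```text
time_s: 11.15
tool_pos: [0.411, 0.3071, 0.1142]
ee_rot: [-0.0, -0.188, 0.982, 0.0]
ft_force: [2.2, 1.6, -0.6]
width: 0.0236
```

```bash
python3 - <<'E'
from h import *
from station import *
import cv2
d=snap("wrist","w9");s=state();print(s["tool_pos"],s["ee_rot"],s["width"],s["ft_force"],s["moment"]);print(repr(d["xyz"]),repr(d["orientation"]))
q=snap("side","s9")
im=cv2.imread("pics/w9.png")[140:350,180:340];cv2.imwrite("pics/w9c.png",cv2.resize(im,None,fx=3.5,fy=3.5,interpolation=2)[:600])
im=cv2.imread("pics/s9.png")[95:175,150:230];cv2.imwrite("pics/s9c.png",cv2.resize(im,None,fx=7,fy=7,interpolation=2))
E
```

```text
[0.41105554 0.30715044 0.1141571 ] [-4.12973616e-04 -1.88036402e-01  9.82161973e-01 -4.01563957e-06] 0.023917515199233248 [ 2.50754508  2.63291507 -1.64209179] [ 0.48023914 -0.53346054  0.01346625]
array([0.34197716, 0.27837025, 0.25786007]) array([0.08434393, 0.55566659, 0.81764884, 0.12478425])
```

View pics/w9c.png

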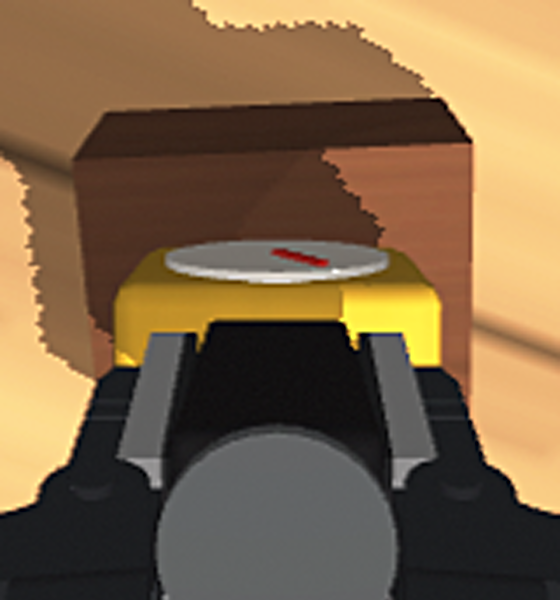

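View pics/s9c.png

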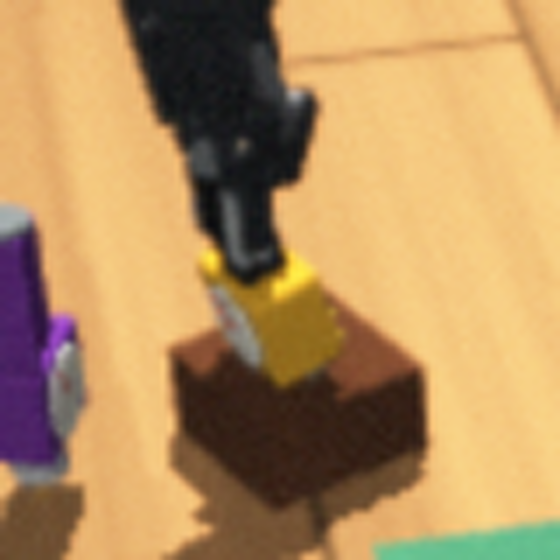

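```bash
cat > tilt.py <<'E'
from h import *
from scipy.optimize import least_squares
f,cx,cy=297.29434336,258.72049195,193.41347152
# camera in tool frame from w8
def camtool(tp,tq,cp,cq):
    Rt=rot(tq);return Rt.T@(np.array(cp)-tp),Rt.T@rot(cq)
ct,Rc=camtool(np.array([0.43355553,0.31582681,0.11403117]),[0,-.188029,.982163,0],[0.36446209,0.28704576,0.25772255],[0.08452928,0.55571823,0.81759247,0.12479826])
def row(p):
    c=Rc.T@(p-ct);return f*c[1]/c[2]+cy, f*c[0]/c[2]+cx
def pt(x,z,phi,a,zg):
    # gauge point x (toward +tool x), height z; grasp axis at gauge z=zg,x=-a ; tool point (0,0,-.019)
    dx=x-a;dz=z-zg
    tx=dx*np.cos(phi)+dz*np.sin(phi); tz=-(dz*np.cos(phi)-dx*np.sin(phi))
    return np.array([tx,0,tz-.019])
X=[(.018,.068),(.012,.068),(None,.131)]
def model(phi,a,zg,r): return np.array([row(pt(r if x is None else x,z,phi,a,zg))[0] for x,z in X])
def fit(r8,r9):
    def res(p): return np.r_[model(0,p[0],p[1],p[2])-r8,model(p[3],p[0],p[1],p[2])-r9]
    s=least_squares(res,[0,.1,.014,.2],x_scale=[.01,.01,.01,.1]);return s
E
python3 - <<'E'
from tilt import *
r8=140+np.array([232,270,473])/3.5;r9=140+np.array([287,322,427])/3.5
s=fit(r8,r9);print(ct,s.x,np.degrees(s.x[3]),s.fun)
for k in range(0,20,3):print(k,model(np.radians(k),*s.x[:3]))
E
```

```text
[ 0.07483815 -0.00122624 -0.14369138] [0.00402437 0.11082588 0.01171102 0.24166659] 13.846475831988137 [ 0.77336644 -0.75109612  0.0532313   0.16108991 -0.19811254 -0.04757065]
0 [207.05908073 216.39176102 275.19608844]
3 [210.20323468 219.62151155 272.33638979]
6 [213.42203708 222.91497481 269.46078764]
9 [216.71088512 226.26816789 266.58140908]
12 [220.06546312 229.67732034 263.71030291]
15 [223.48171704 233.13885054 260.85934223]
18 [226.9558293  236.64934208 258.04013103]
```

Call:
{"method": "carry_out", "body": {
  "steps": [
    {"xyz":[2,0,0],"turn":0,"jaw":0.1},
    {"xyz":[0,0,0],"turn":0,"jaw":0.1},
    {"xyz":[0,0,0],"turn":0,"jaw":0.1}
  ]
}}

```text
time_s: 11.62
tool_pos: [0.4095, 0.3064, 0.1141]
ee_rot: [-0.0, -0.188, 0.982, 0.0]
ft_force: [2.3, 2.9, -2.4]
width: 0.024
```

Call:
{"method": "carry_out", "body": {
  "steps": [
    {"xyz":[0,0,0],"turn":0,"jaw":0.1},
    {"xyz":[-3,0,-10],"turn":0,"jaw":0.1},
    {"xyz":[-1,0,-15],"turn":0,"jaw":0.1},
    {"xyz":[0,0,-35],"turn":0,"jaw":0.1},
    {"xyz":[0,0,-40],"turn":0,"jaw":0.1},
    {"xyz":[0,0,0],"turn":0,"jaw":0.1},
    {"xyz":[0,0,0],"turn":0,"jaw":0.1}
  ],
  "newtons": 60
}}

```text
time_s: 12.5
tool_pos: [0.4124, 0.307, 0.2139]
ee_rot: [-0.001, -0.188, 0.982, -0.001]
ft_force: [-1.0, -0.7, -2.6]
width: 0.0233
```

```bash
python3 - <<'E'
from h import *
from station import *
import cv2
d=snap("wrist","w10");s=state();print(s["tool_pos"],s["ee_rot"],s["width"],s["ft_force"],s["moment"]);print(repr(d["xyz"]),repr(d["orientation"]))
q=snap("side","s10")
im=cv2.imread("pics/w10.png")[140:350,180:340];cv2.imwrite("pics/w10c.png",cv2.resize(im,None,fx=3.5,fy=3.5,interpolation=2)[:600])
im=cv2.imread("pics/s10.png")[65:165,140:230];cv2.imwrite("pics/s10c.png",cv2.resize(im,None,fx=6,fy=6,interpolation=2))
E
```

```text
[0.41225398 0.30687637 0.21329789] [-1.38008584e-03 -1.87961742e-01  9.82175089e-01 -7.56982167e-04] 0.023092423863513085 [ 0.40221955  0.14479348 -2.68049232] [0.03423837 0.01071883 0.02174782]
array([0.34347059, 0.27843253, 0.35770713]) array([0.08438494, 0.55575913, 0.81769205, 0.12405922])
```

View pics/w10c.png

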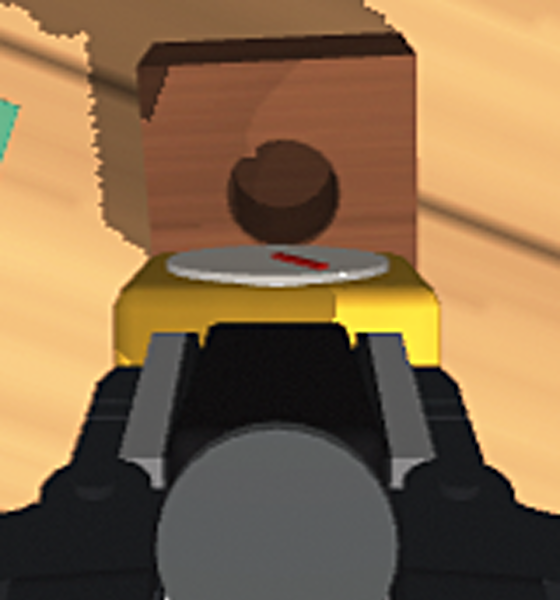

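View pics/s10c.png

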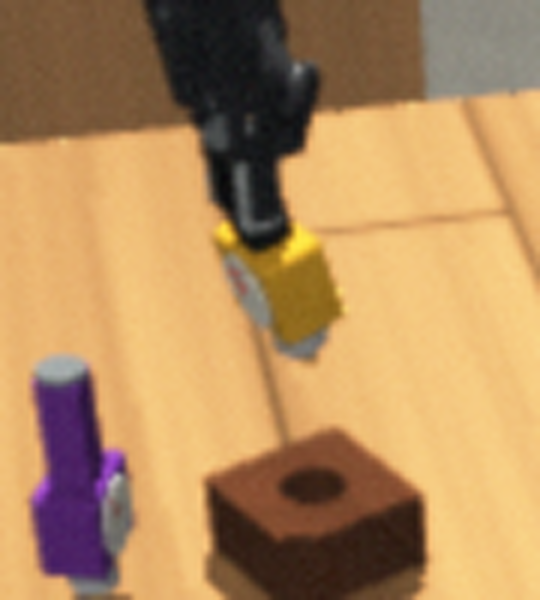

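Call:
{"method": "carry_out", "body": {
  "steps": [
    {"xyz":[3.4,-25,-5],"turn":0,"jaw":0.1},
    {"xyz":[3.4,-48,-5],"turn":0,"jaw":0.1},
    {"xyz":[3.4,-50,0],"turn":0,"jaw":0.1},
    {"xyz":[3.4,-52,0],"turn":0,"jaw":0.1},
    {"xyz":[3.3,-52,0],"turn":0,"jaw":0.1},
    {"xyz":[3.3,-50,0],"turn":0,"jaw":0.1},
    {"xyz":[3.3,-45,0],"turn":0,"jaw":0.1},
    {"xyz":[3.4,-30,0],"turn":0,"jaw":0.1},
    {"xyz":[0,0,0],"turn":0.17,"jaw":0.1},
    {"xyz":[0,0,0],"turn":0.17,"jaw":0.1},
    {"xyz":[0,0,0],"turn":0.17,"jaw":0.1},
    {"xyz":[0,0,0],"turn":0.17,"jaw":0.1}
  ]
}}

```text
time_s: 14.1
tool_pos: [0.5173, -0.0292, 0.2228]
ee_rot: [-0.002, 0.153, 0.988, -0.0]
ft_force: [0.0, -0.1, -2.3]
width: 0.0233
```

Call:
{"method": "carry_out", "body": {
  "steps": [
    {"xyz":[0,0,10],"turn":0,"jaw":0.1},
    {"xyz":[0,0,10],"turn":0,"jaw":0.1},
    {"xyz":[0,0,10],"turn":0,"jaw":0.1},
    {"xyz":[0,0,0],"turn":0,"jaw":0.1},
    {"xyz":[0,0,0],"turn":0,"jaw":0.1}
  ]
}}

```text
time_s: 14.72
tool_pos: [0.5185, -0.0293, 0.1943]
ee_rot: [0.0, 0.15, 0.989, 0.0]
ft_force: [-0.2, -0.2, -0.7]
width: 0.0232
```

```bash
python3 - <<'E'
from h import *
from station import *
import cv2
d=snap("wrist","w11");s=state();print(s["tool_pos"],s["ee_rot"],s["width"],s["ft_force"],s["moment"]);print(repr(d["xyz"]),repr(d["orientation"]))
q=snap("side","s11");snap("top","t11")
im=cv2.imread("pics/s11.png")[140:240,210:310];cv2.imwrite("pics/s11c.png",cv2.resize(im,None,fx=6,fy=6,interpolation=2))
im=cv2.imread("pics/t11.png")[140:240,200:330];cv2.imwrite("pics/t11c.png",cv2.resize(im,None,fx=6,fy=6,interpolation=2))
E
```

```text
[ 0.51856827 -0.02927927  0.19455463] [3.13512310e-04 1.50267797e-01 9.88645275e-01 1.08732001e-04] 0.023406873099743906 [ 0.46699619  0.48770231 -1.81521419] [0.01596024 0.04879782 0.02925108]
array([ 0.44731225, -0.00714286,  0.33794358]) array([0.12154424, 0.7964421 , 0.58556823, 0.08953674])
```

View pics/w11.png

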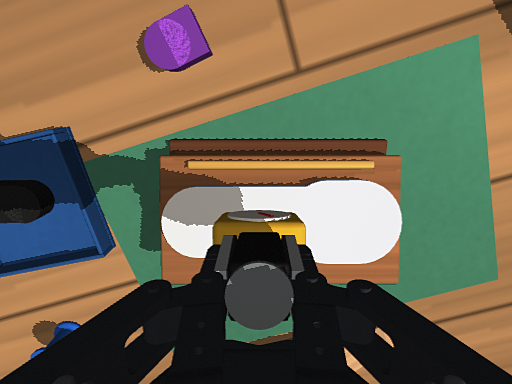

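View pics/s11c.png

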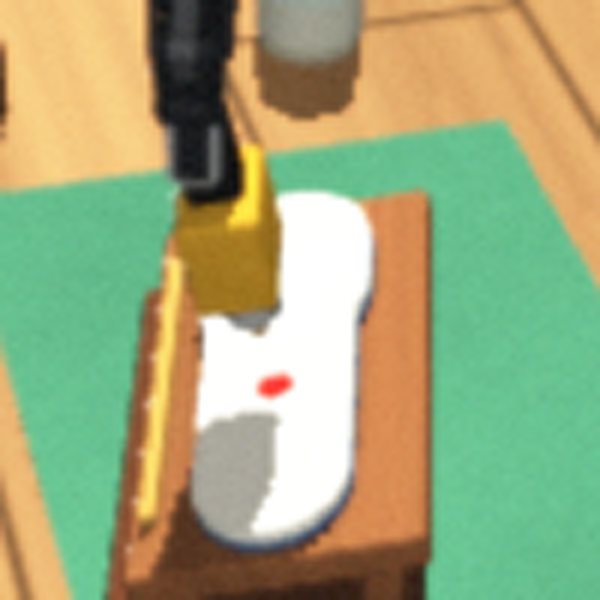

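View pics/t11c.png

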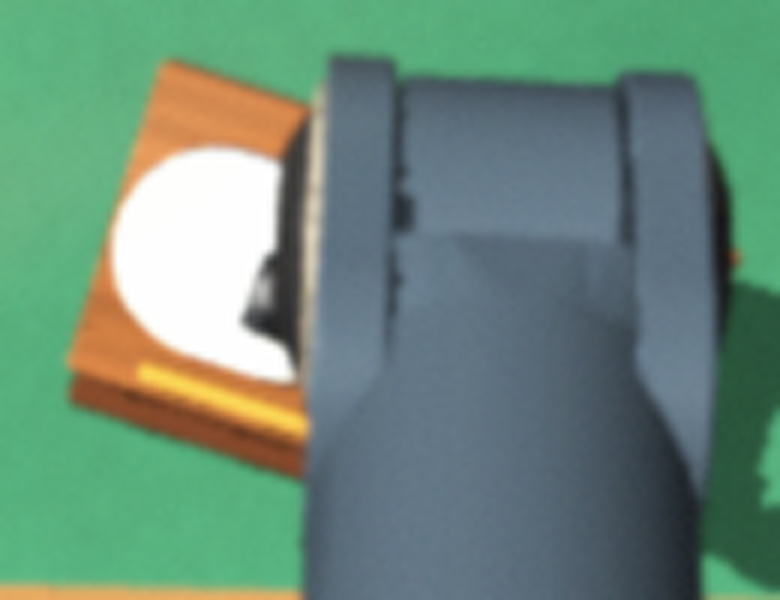

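```bash
python3 - <<'E'
from h import *
np.set_printoptions(precision=4,suppress=True)
X=np.array([-.955,.297,0]);Y=np.array([.297,.955,0])
T=np.array([.5186,-.0293,.1945])
nn=np.array([-.2455,.0765,.9664])
for a0 in(-4,-1,2):
    tip=T+X*(a0*.97-28.5)/1000+np.array([0,0,-.0911-a0*.00025])
    print(a0,tip,proj("side",tip))
print("mark proj",proj("side",[.550,-.0405,.075]),"side-only mark",atz("side",255.7,203.9,.075))
# axis directions in side px at tip: move 10mm along each
for n,v in(("X",X),("Y",Y),("nn",nn)): print(n,proj("side",tip+v*.01)-proj("side",tip))
print("axis px dir",proj("side",tip+nn*.1)-proj("side",tip), proj("side",tip+np.array([0,0,.1]))-proj("side",tip))
E
```

```text
-4 [ 0.5495 -0.0389  0.1044] [254.2221 195.0801]
-1 [ 0.5467 -0.0381  0.1037] [253.0973 195.2589]
2 [ 0.544  -0.0372  0.1029] [251.9735 195.4375]
mark proj [254.4335 204.0182] side-only mark [ 0.5534 -0.0408  0.075 ]
X [-3.852  -0.1498]
Y [ 0.2    -2.4515]
nn [-0.9691 -2.9161]
axis px dir [-10.1689 -30.5994] [  0.2904 -31.318 ]
```

```bash
python3 - <<'E'
import cv2
im=cv2.imread("pics/s11.png")[160:212,230:275];cv2.imwrite("pics/s11d.png",cv2.resize(im,None,fx=11,fy=11,interpolation=0))
E
```

```text
(no output)
```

View pics/s11d.png

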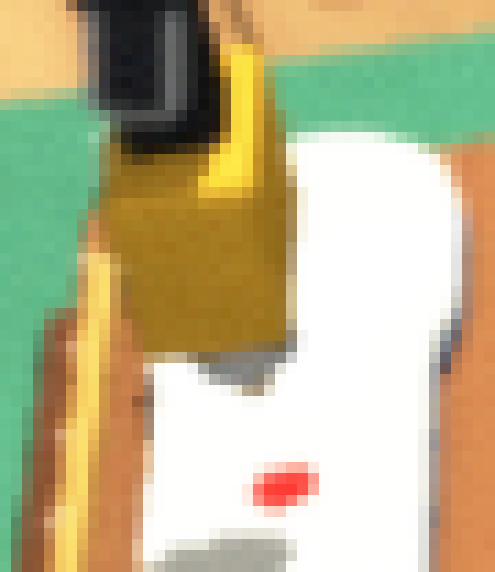

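```bash
cat > ov.py <<'E'
from h import *
import cv2
def gp(T,yy,phi,a0,p,zg=.1017):
    """gauge pt p=(x' toward tool +x, y' along tool y, z) -> world. tool y angle yy rad"""
    Y=np.array([np.cos(yy),np.sin(yy),0]);X=np.array([-np.sin(yy),np.cos(yy),0])
    dx=p[0]+a0;dz=p[2]-zg
    tx=dx*np.cos(phi)+dz*np.sin(phi);up=dz*np.cos(phi)-dx*np.sin(phi)
    return T+X*tx+Y*p[1]+np.array([0,0,up+.019])
def overlay(img,cam,T,yy,phi,a0,out,box,k):
    x0,y0,w,h=box
    im=cv2.resize(cv2.imread(img)[y0:y0+h,x0:x0+w],None,fx=k,fy=k,interpolation=0)
    P=lambda p:tuple(int(round(v)) for v in (proj(cam,gp(T,yy,phi,a0,p))+.5-[x0,y0])*k)
    c=[(x,y,z) for x in(-.018,.018) for y in(-.028,.028) for z in(.02,.068)]
    for i in range(8):
        for j in range(i):
            if sum(a!=b for a,b in zip(c[i],c[j]))==1: cv2.line(im,P(c[i]),P(c[j]),(0,0,255),1)
    for zz,r in((.02,.014),(0,.014),(-.012,.0045)):
        q=[P((r*np.cos(t),r*np.sin(t),zz)) for t in np.linspace(0,6.28,30)]
        cv2.polylines(im,[np.array(q)],True,(255,0,255),1)
    return im
E
python3 - <<'E'
from ov import *
T=np.array([.5186,-.0293,.1945])
ims=[overlay("pics/s11.png","side",T,np.radians(72.7),np.radians(f),-.002,None,(230,150,40,55),9) for f in(10,15)]
cv2.imwrite("pics/ov1.png",np.hstack(ims))
E
```

```text
(no output)
```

View pics/ov1.png

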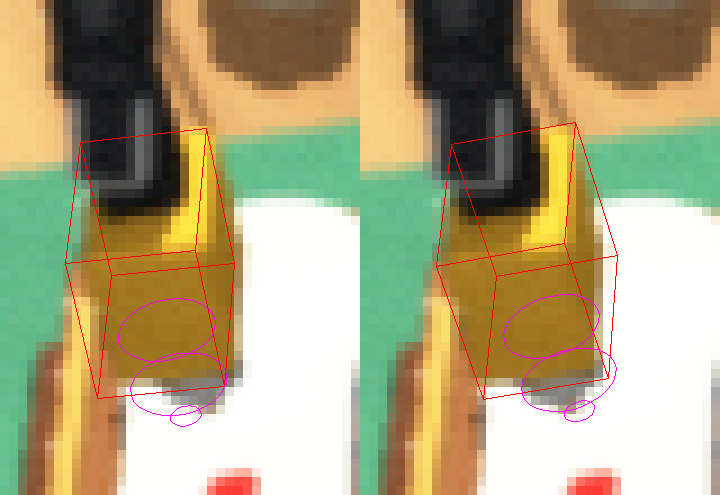

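```bash
python3 - <<'E'
from ov import *
from scipy.optimize import minimize
def mk(img):
    hs=cv2.cvtColor(cv2.imread(img),cv2.COLOR_BGR2HSV).astype(int)
    im=cv2.imread(img).astype(int)
    # yellow: B very low relative to R
    return ((im[...,0]<0.32*im[...,2])&(im[...,2]>90)&(im[...,1]>.55*im[...,2])).astype(np.uint8)
def fit(img,T,yy,box):
    x0,y0,w,h=box
    m=mk(img)[y0:y0+h,x0:x0+w]
    n,lab,st,_=cv2.connectedComponentsWithStats(m);i=1+np.argmax(st[1:,4]);m=(lab==i)
    k=8;big=cv2.resize(m.astype(np.uint8),None,fx=k,fy=k,interpolation=0)
    cv2.imwrite("pics/mask_%s.png"%img[5:8],big*255)
    c=[(x,y,z) for x in(-.018,.018) for y in(-.028,.028) for z in(.02,.068)]
    def cost(p):
        phi,du,dv=p
        q=np.array([proj("side",gp(T,yy,phi,-.002,v))+.5-[x0,y0]+[du,dv] for v in c])*k
        hull=cv2.convexHull(q.astype(np.float32)).astype(np.int32)
        r=np.zeros_like(big);cv2.fillPoly(r,[hull],1)
        # ignore: dark (gripper) pixels
        return ((r!=big)&~ign).sum()/k/k
    im=cv2.resize(cv2.imread(img)[y0:y0+h,x0:x0+w],None,fx=k,fy=k,interpolation=0).max(2)
    ign=cv2.dilate((im<75).astype(np.uint8),np.ones((2*k,2*k)))>0
    best=[]
    for f in np.radians(np.arange(6,21,1.)):
        b=min((cost([f,du,dv]),du,dv) for du in np.arange(-2,2.1,.25) for dv in np.arange(-3,1.1,.25))
        best.append((round(float(np.degrees(f))),b))
    for b in best: print(b[0],[round(float(x),2) for x in b[1]])
print("s11");fit("pics/s11.png",np.array([.5186,-.0293,.1945]),np.radians(72.7),(225,145,50,60))
print("s10");fit("pics/s10.png",np.array([.4123,.3069,.2134]),np.radians(111.7),(165,85,45,50))
E
```

```text
s11
6 [56.67, 2.0, -1.75]
7 [49.94, 2.0, -1.75]
8 [50.39, 1.75, -1.75]
9 [51.38, 1.25, -1.75]
10 [53.61, 0.75, -1.75]
11 [55.56, 0.25, -1.75]
12 [57.69, -0.25, -1.75]
13 [60.89, -0.75, -1.5]
14 [65.48, -1.25, -1.5]
15 [68.62, -1.5, -1.5]
16 [72.39, -1.75, -1.5]
17 [76.48, -2.0, -1.25]
18 [79.61, -2.0, -1.0]
19 [87.72, -2.0, -1.0]
20 [98.88, -2.0, -0.75]
s10
6 [113.16, 2.0, -2.5]
7 [110.06, 2.0, -2.5]
8 [108.7, 2.0, -2.5]
9 [106.08, 1.5, -2.25]
10 [105.56, 1.25, -2.0]
11 [102.34, 1.0, -2.0]
12 [101.19, 0.75, -1.75]
13 [99.28, 0.5, -1.75]
14 [98.45, 0.25, -1.5]
15 [96.62, 0.0, -1.25]
16 [95.34, -0.25, -1.25]
17 [93.34, -0.5, -1.0]
18 [93.25, -0.75, -0.75]
19 [91.59, -1.25, -0.5]
20 [89.08, -1.5, -0.25]
```

```bash
python3 - <<'E'
import cv2,numpy as np
ims=[cv2.resize(cv2.imread(f"pics/{n}.png")[190:345,205:315],None,fx=3.4,fy=3.4,interpolation=2)  for n in("w10","w11")]
cv2.imwrite("pics/cmp.png",np.hstack(ims))
# vertical gradient profile along col 258..262
for n in("w8","w9","w10","w11"):
    a=cv2.imread(f"pics/{n}.png").astype(float)
    g=a[:,250:272].mean(1)
    d=np.abs(np.diff(g,axis=0)).sum(1)
    pk=[(i,round(d[i]),) for i in range(180,300) if d[i]>25 and d[i]>=d[i-1] and d[i]>=d[i+1]]
    sub=[round(i+0.5+ (0.5*(d[i-1]-d[i+1])/(d[i-1]-2*d[i]+d[i+1])),2) for i,_ in pk];print(n,list(zip(sub,[p[1] for p in pk])))
E
```

```text
w8 [(np.float64(182.82), 146), (np.float64(190.06), 33), (np.float64(196.73), 28), (np.float64(202.42), 162), (np.float64(205.37), 212), (np.float64(216.53), 303), (np.float64(274.69), 87), (np.float64(279.52), 66)]
w9 [(np.float64(182.54), 41), (np.float64(208.43), 157), (np.float64(211.14), 44), (np.float64(214.73), 34), (np.float64(217.42), 241), (np.float64(220.39), 266), (np.float64(230.96), 198), (np.float64(261.44), 71), (np.float64(263.59), 84)]
w10 [(np.float64(184.56), 26), (np.float64(209.42), 128), (np.float64(212.33), 47), (np.float64(215.74), 32), (np.float64(218.34), 201), (np.float64(221.08), 194), (np.float64(231.55), 294), (np.float64(260.52), 70), (np.float64(262.57), 85)]
w11 [(np.float64(182.84), 90), (np.float64(186.36), 426), (np.float64(209.52), 498), (np.float64(212.51), 33), (np.float64(215.69), 25), (np.float64(218.23), 197), (np.float64(220.73), 212), (np.float64(231.54), 219), (np.float64(260.66), 49), (np.float64(262.61), 175), (np.float64(265.62), 57), (np.float64(267.28), 54)]
```

View pics/cmp.png

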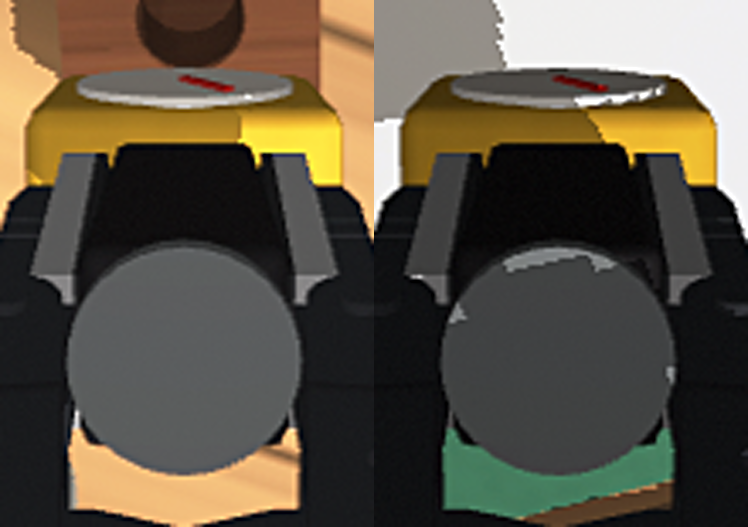

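```bash
python3 - <<'E'
from tilt import *
o8=np.array([182.82,202.42,216.53,274.69,279.52]);o10=np.array([209.5,218.3,231.55,260.6,262.6])
def m(phi,a,zg,R_,t,r,cz):
    P=[(.018+t,cz-R_),(.018+t,cz+R_),(.012,.068),(r,.128),(r,.131)]
    return np.array([row(pt(x,z,phi,a,zg))[0] for x,z in P])
for pri in (1,0.1):
  for czz in(.044,):
    def res(p):
        phi,a0,z0,a1,z1,R_,t,r=p
        return np.r_[m(0,a0,z0,R_,t,r,czz)-o8,m(phi,a1,z1,R_,t,r,czz)-o10,pri*(a1-a0)/.002,pri*(z1-z0)/.002,(t-.001)/.002,(r-.0135)/.002,(R_-.019)/.003]
    s=least_squares(res,[.24,0,.1,0,.1,.018,.001,.013],x_scale=[.1]+[.01]*7)
    print(pri,czz,np.degrees(s.x[0]),np.round(s.x[1:]*1000,1),np.round(s.fun,2))
E
```

```text
1 0.044 13.666875695319012 [  0.2 100.9   2.  100.6  20.8   1.5  12.5] [ 0.29  0.    0.11  0.1  -0.15  0.15 -0.29 -0.03 -0.19  0.14  0.88 -0.17
  0.23 -0.49  0.62]
0.1 0.044 13.197093364456894 [-1.7 96.5  1.4 96.3 20.3  1.  13.5] [ 0.19 -0.14 -0.06  0.03  0.   -0.04  0.02  0.05 -0.27  0.23  0.15 -0.01
  0.01  0.01  0.44]
```

Call:
{"method": "carry_out", "body": {
  "steps": [
    {"xyz":[-1.3,-1,4.8],"turn":0,"jaw":0.1},
    {"xyz":[-1.3,-1,4.8],"turn":0,"jaw":0.1},
    {"xyz":[-1.3,0,4.8],"turn":0,"jaw":0.1},
    {"xyz":[-1.3,0,4.8],"turn":0,"jaw":0.1},
    {"xyz":[0,0,0],"turn":0,"jaw":0.1},
    {"xyz":[0,0,0],"turn":0,"jaw":0.1},
    {"xyz":[0,0,0],"turn":0,"jaw":0.1}
  ]
}}

```text
time_s: 15.75
tool_pos: [0.5228, -0.0326, 0.1753]
ee_rot: [0.0, 0.15, 0.989, 0.0]
ft_force: [0.3, 0.5, -2.8]
width: 0.023
```

```bash
python3 - <<'E'
from h import *
from station import *
import cv2
fs=[state()["ft_force"]]
q=snap("side","s12")
for i in range(3): grab_frame("side");fs.append(state()["ft_force"])
s=state();print(s["tool_pos"],s["ee_rot"],s["width"],np.round(fs,2))
im=cv2.imread("pics/s12.png")[165:215,230:275];cv2.imwrite("pics/s12c.png",cv2.resize(im,None,fx=11,fy=11,interpolation=0))
E
```

```text
[ 0.52269993 -0.03263116  0.17519408] [9.68186334e-05 1.50299570e-01 9.88640493e-01 7.48723571e-05] 0.023471395835257824 [[ 0.33  0.53 -2.84]
 [-0.11  0.7  -2.99]
 [ 0.64 -0.52 -2.58]
 [ 0.23 -0.3  -2.7 ]]
```

View pics/s12c.png

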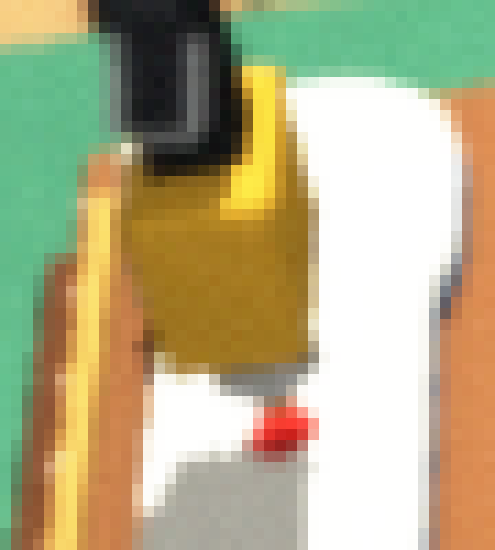

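Call:
{"method": "carry_out", "body": {
  "steps": [
    {"xyz":[-0.3,0,2.9],"turn":0,"jaw":0.1},
    {"xyz":[-0.3,0,2.9],"turn":0,"jaw":0.1},
    {"xyz":[0,0,0],"turn":0,"jaw":0.1},
    {"xyz":[0,0,0],"turn":0,"jaw":0.1},
    {"xyz":[0,0,0],"turn":0,"jaw":0.1}
  ]
}}

```text
time_s: 16.58
tool_pos: [0.5233, -0.0328, 0.1693]
ee_rot: [0.0, 0.15, 0.989, 0.0]
ft_force: [-0.9, 0.2, -2.1]
width: 0.0232
```

```bash
cat > look.py <<'E'
import sys
from h import *
from station import *
import cv2
n=sys.argv[1]
fs=[state()["ft_force"]];ps=[]
snap("side","s"+n)
for i in range(9): grab_frame("side");s=state();fs.append(s["ft_force"]);ps.append(s["tool_pos"])
fs=np.array(fs);print(s["time_s"],np.mean(ps,0).round(4),s["width"],fs.mean(0).round(2),fs.std(0).round(2))
im=cv2.imread(f"pics/s{n}.png")[165:215,230:275];cv2.imwrite(f"pics/s{n}c.png",cv2.resize(im,None,fx=11,fy=11,interpolation=0))
E
python3 look.py 13
```

```text
17.075 [ 0.5233 -0.0328  0.1693] 0.02318686779255725 [-0.12  0.05 -2.21] [0.48 0.56 0.6 ]
```

View pics/s13c.png

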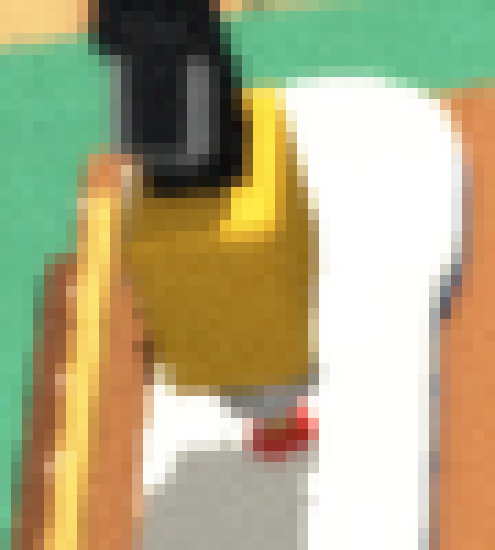

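Call:
{"method": "carry_out", "body": {
  "steps": [
    {"xyz":[-0.8,0,1.9],"turn":0,"jaw":0.1},
    {"xyz":[-0.7,0,1.9],"turn":0,"jaw":0.1},
    {"xyz":[0,0,0],"turn":0,"jaw":0.1},
    {"xyz":[0,0,0],"turn":0,"jaw":0.1}
  ]
}}

```text
time_s: 17.58
tool_pos: [0.5247, -0.0332, 0.1655]
ee_rot: [-0.0, 0.15, 0.989, 0.0]
ft_force: [-0.3, 0.5, -1.5]
width: 0.0235
```

```bash
python3 look.py 14
```

```text
18.075 [ 0.5247 -0.0332  0.1655] 0.023392084658295363 [-0.17  0.28 -1.54] [0.58 0.31 0.2 ]
```

View pics/s14c.png

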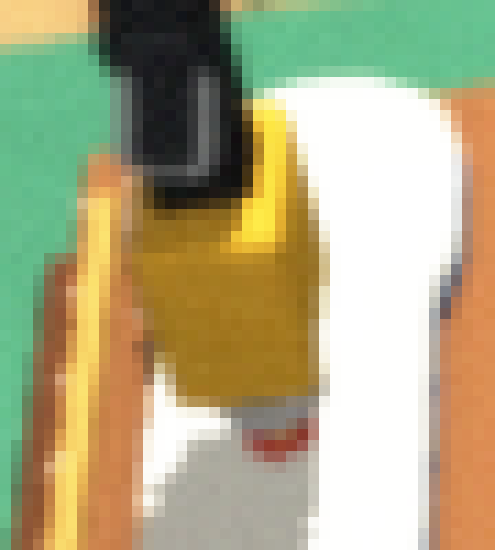

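Call:
{"method": "carry_out", "body": {
  "steps": [
    {"xyz":[-0.4,0,1.5],"turn":0,"jaw":0.1},
    {"xyz":[-0.4,0,1.5],"turn":0,"jaw":0.1},
    {"xyz":[0,0,0],"turn":0,"jaw":0.1},
    {"xyz":[0,0,0],"turn":0,"jaw":0.1}
  ]
}}

```text
time_s: 18.58
tool_pos: [0.5254, -0.0335, 0.1625]
ee_rot: [-0.0, 0.15, 0.989, 0.0]
ft_force: [-0.7, 1.7, -0.9]
width: 0.0232
```

```bash
python3 look.py 15
```

```text
19.075 [ 0.5254 -0.0335  0.1625] 0.023031724676206296 [-0.95  0.74 -0.35] [0.49 0.62 0.49]
```

View pics/s15c.png

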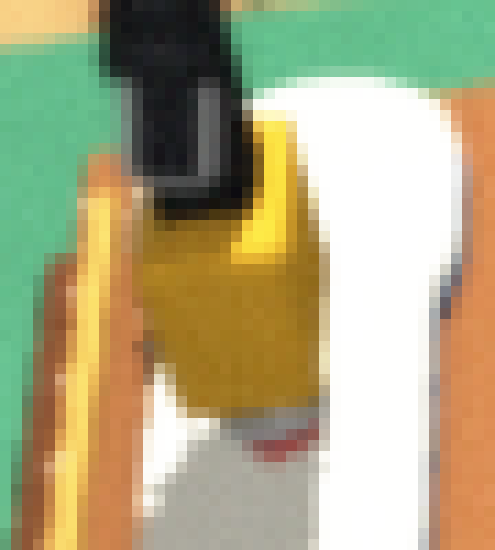

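Call:
{"method": "carry_out", "body": {
  "steps": [
    {"xyz":[-0.2,0,1.0],"turn":0,"jaw":0.1},
    {"xyz":[0,0,0],"turn":0,"jaw":0.1},
    {"xyz":[0,0,0],"turn":0,"jaw":0.1},
    {"xyz":[0,0,0],"turn":0,"jaw":0.1}
  ]
}}

```text
time_s: 19.58
tool_pos: [0.5256, -0.0335, 0.1615]
ee_rot: [0.0, 0.15, 0.989, 0.0]
ft_force: [-1.6, 0.6, 0.1]
width: 0.0233
```

```bash
python3 look.py 16; python3 - <<'E'
from h import *
import cv2
snap("wrist","w16")
for n in("w11","w16"):
    a=cv2.imread(f"pics/{n}.png").astype(float)
    g=a[:,250:272].mean(1);d=np.abs(np.diff(g,axis=0)).sum(1)
    print(n,[(i,round(d[i])) for i in range(180,300) if d[i]>25 and d[i]>=d[i-1] and d[i]>=d[i+1]])
E
```

```text
20.075 [ 0.5256 -0.0336  0.1615] 0.023604356504515357 [-1.3   0.46  0.27] [0.57 0.27 0.63]
w11 [(182, 90), (186, 426), (209, 498), (212, 33), (215, 25), (218, 197), (220, 212), (231, 219), (260, 49), (262, 175), (265, 57), (267, 54)]
w16 [(183, 87), (187, 501), (196, 60), (199, 49), (209, 251), (212, 30), (215, 27), (217, 180), (220, 214), (227, 30), (231, 218), (260, 46), (262, 175), (266, 54), (268, 35)]
```

View pics/s16.png

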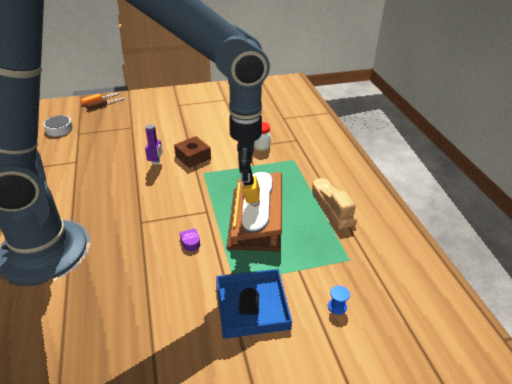

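View pics/w16.png

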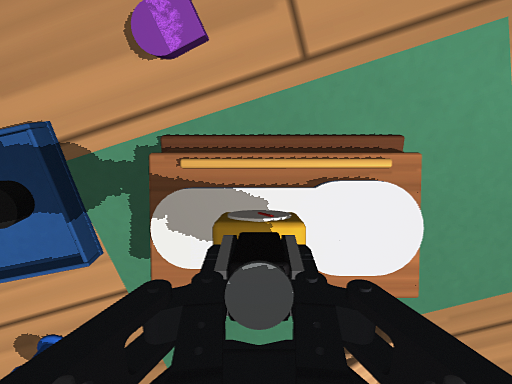

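```bash
python3 -c "
from station import *
print(close_job())"
```

```text
the job is handed in; nothing more can be done
None
```

I finished the job and handed it in at about 20 s, with the gauge still held on the red spot. No verdict was reported.

**What I did**
- I lifted the black heel block off the sole and left it lying flat in the blue tray.
- I took the yellow gauge by its black handle.
- The tool can only point straight down, so I tilted the gauge in the grip against the rim of its holder hole. I then gripped it at 60 N and pressed it on the spot along the sole's normal.

**Last checks**
- **Press force:** it rose by about 3.1 N from the free-hanging reading. That is about 6 mm of plunger travel, half-way in. The travel worked out from the arm's position was about 5.6 mm, and nothing came near the stop.
- **Position:** the last close side view before the final 1 mm of press showed the plunger tip within the red spot, to about 1–2 mm. At the end the foot covers most of the spot.
- **Other objects:** the last pictures show the shoe last, jar and spool where they were. The heel block is in the tray.

**Where the checks fell short**
- **Squareness:** the wrist pictures put the gauge's tilt at about 13.5° (estimates from 13 to 14.2°), against 15° for the sole, so it is about 1 to 1.5° off square. I left it there. It did not shift between lifting and pressing. A cross-check from the side camera was too noisy to use.
- **Sole length:** it measured about 230 mm in the pictures, not the 269 mm given. I worked from the red spot directly, so this did not affect the result.

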